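Fold down the row of count flags

TASK

The stock count of this shelf is finished: with the fingers closed, run the fingertips lightly along the metal count strip in one pass, from its square end to its rounded end, folding its five raised flags down flat one after another in that order. Only touch the flags: do not press hard, do not lift the strip or push it out of place, and leave the cartons and everything else standing where they are. Finish with the hand clear of everything.

Things in the scene. Friction and masses are not known exactly. Their poses are not given: they have to be found in the camera images.
- strip: Loose metal count strip lying on the table, 0.95 kg: a bar 50 mm wide and 20 mm high, 335 mm long, square at one end and half-round at the other. Origin: middle of its underside, on the table. Its x axis runs along the row of flags from the square end (x = -157 mm) to the rounded end (x = +178 mm), its y axis across the bar, z up.
- flag1 (a joint): Angle (rad) of count flag 1 of 5, counted from the square end: 0 lying flat on the bar and pointing to the rounded end, 1.57 upright, stop at 1.75. Folds down only towards the rounded end and stays where it is left (stiff pivot, 4 mN m).
- flag2 (a joint): Angle (rad) of count flag 2 of 5, counted from the square end: 0 lying flat on the bar and pointing to the rounded end, 1.57 upright, stop at 1.75. All five flags are alike: grey plates with a white paper face, 40 mm from pivot to free edge, 34 mm wide, 3 mm thick.
- flag3 (a joint): Angle (rad) of count flag 3 of 5, counted from the square end: 0 lying flat on the bar and pointing to the rounded end, 1.57 upright, stop at 1.75. The pivots of flags 1 to 5 run across the bar at x = -125, -71, -17, +37 and +91 mm of the strip.
- flag4 (a joint): Angle (rad) of count flag 4 of 5, counted from the square end: 0 lying flat on the bar and pointing to the rounded end, 1.57 upright, stop at 1.75. Flat, the flags' faces are 23 mm above the table and the pivot lugs reach 23.5 mm.
- flag5 (a joint): Angle (rad) of count flag 5 of 5, counted from the square end: 0 lying flat on the bar and pointing to the rounded end, 1.57 upright, stop at 1.75. Its free edge points to the rounded end.
- square_end (a point): Middle of the strip's square end, at the level of the flat flags' faces (23 mm above the table).
- round_end (a point): Middle of the strip's rounded end, at the level of the flat flags' faces (23 mm above the table).
- carton_a: Bystander, loose: lime carton 50 x 70 x 70 mm. Origin at the centre of its underside.
- carton_b: Bystander, loose: violet carton 50 x 70 x 60 mm. Origin at the centre of its underside.
- carton_c: Bystander, loose: orange carton 60 x 50 x 55 mm. Origin at the centre of its underside.
- carton_d: Bystander, loose: dark green carton 90 x 60 x 90 mm. Origin at the centre of its underside.
- tape_roll: Bystander, loose: empty cardboard tape core, 100 mm across, 48 mm high, lying flat. Origin at the centre of its underside.
- scanner: Bystander, loose: hand scanner, grey and black, about 165 x 46 x 35 mm, lying down. Origin at the centre of its underside's head part.
- pen_cup: Bystander, loose: black cup, 72 mm across, 95 mm high. Origin at the centre of its underside.

How it is judged:
On the way, in this order (a step that is already met when the one before it is completed fails the run):
1. the first flag from the square end is folded down (value of joint flag1 below 0.3 rad).
2. the second flag from the square end is folded down (value of joint flag2 below 0.3 rad).
3. the third flag from the square end is folded down (value of joint flag3 below 0.3 rad).
4. the fourth flag from the square end is folded down (value of joint flag4 below 0.3 rad).
5. the fifth flag from the square end is folded down (value of joint flag5 below 0.3 rad).
At the end, for the whole second after the job is handed in: All five flags lie flat (each below 0.2 rad, about 11 degrees); the strip rests on the table with both ends within 25 mm of where they started; no bystander is more than 20 mm from where it stood (value of joint each of flag1, flag2, flag3, flag4, flag5 below 0.2 rad and distance of each of square_end, round_end from where it was at the start of the episode below 0.025 m and height (world z) of strip below 0.006 m and linear speed of strip below 0.02 m/s and not (distance of carton_a from where it was at the start of the episode above 0.02 m) and not (distance of carton_b from where it was at the start of the episode above 0.02 m) and not (distance of carton_c from where it was at the start of the episode above 0.02 m) and not (distance of carton_d from where it was at the start of the episode above 0.02 m) and not (distance of tape_roll from where it was at the start of the episode above 0.02 m) and not (distance of scanner from where it was at the start of the episode above 0.02 m) and not (distance of pen_cup from where it was at the start of the episode above 0.02 m)); the robot touches nothing.
It fails at once if the strip is lifted off the table (more than 8 mm) (height (world z) of strip above 0.008 m).
It fails at once if the strip is pushed out of place (either end more than 25 mm) (distance of any of square_end, round_end from where it was at the start of the episode above 0.025 m).
It fails at once if the strip or a flag is pressed with more than 20 N (contact force between the fingers and strip above 20 N).
It fails at once if a carton or other bystander is moved by more than 20 mm (distance of any of carton_a, carton_b, carton_c, carton_d, tape_roll, scanner, pen_cup from where it was at the start of the episode above 0.02 m).
It also fails if it takes over 40 s, if anything falls off the work surface, if the arm or the gripper's body presses on something with over 40 N, if the wrist force passes 120 N, or if a joint passes its speed limit or range.

ROBOT

A 6-joint arm with a two-finger parallel gripper is mounted at the origin on the work surface. World frame = base frame: x ahead of the robot, y to its left, z up, the work surface at z = 0. Lengths are in m, angles in rad, forces in N, time in s.
With the tool pointing down it reaches from about 0.3 to 0.85 m from the base axis. Payload 5.4 kg.
Tool frame: the origin (TCP) lies at the very end of the fingers, on their centre line; the grasp point (between the pads) lies 19 mm behind it; z points along the fingers, x is the direction in which the jaws open and shut, and the axes are right-handed (so a half turn about z gives the same grasp; the last joint's range is limited). The gripper opens to 85 mm and grips with 20 to 120 N. Pads are 22 mm wide; open, the fingers measure 114 mm over their backs; the gripper's body (76 mm by 85 mm) begins 54 mm behind the grasp point. The pads swing forward as they close: fully open they stand 13 mm farther back than shut.
Start: joints at [1.098, 0.158, 1.597, -0, 1.386, -0.21], TCP at [0.149, 0.555, 0.231] pointing down, gripper open.
Joint ranges: [-2.91, 2.91], [-0.94, 2.29], [0.18, 2.7], [-1.29, 4.43], [0.17, 2.64], [-3, 3]. Speed limits (rad/s): [2.57, 2.57, 3.14, 3.14, 3.14, 3.14].

INTERFACE

Orientations are given as [roll, pitch, yaw] about the fixed x, y, z axes, in that order (R = Rz(yaw) Ry(pitch) Rx(roll)).
In Python, from cell import sensors, eyes, workorder gives the robot as it stands.
- The arm moves only by the tool apply_moves, never from a script. Its argument "commands" is text: rows parted by semicolons, each of 7 numbers parted by spaces: the shift along the tool's x, y, z in mm, then the turn, a rotation vector about the tool's x, y, z in degrees, then the closure in counts, from 0 (fully open) to 255 (shut). In form: tx ty tz rx ry rz claw; .... A call has 1 to 5 rows; each row shifts and turns the pose as measured when the row begins, along the tool's axes as they then stand; what a row does not reach is not made up. A row lasts 1/8 s, in which the tool goes at most 62.5 mm and 10.7 degrees, less where a joint would pass 70% of its speed; a pose out of reach is approached as far as the arm can. A call is refused whole if a number of a shift passes 62.5 or a number of a turn 10.7, either way. A call with a gripper value outside its range is refused whole. The fingers move at their own pace and stop on an object; the grip force is fixed at half the most. Time passes only in rows, so rows that do not move let the fingers close. It gives the time, the measured TCP pose, the force and the opening at its end, in the units of the state.
- sensors.state(): the state, without advancing time (a new reading comes with each control period).
- eyes.camera(name): name is "side" or "top"; returns a dict with "frame" (384x512x3 uint8, red, green, blue), "fov_y" (degrees; the focal length in pixels is half the picture's height over the tangent of half this angle, whatever the lens; pixels are square), "cx", "cy" (the principal point, pixels), "extrinsics" (4x4, takes a point from camera to world coordinates). Camera axes: x right, y down, z forward; pixel columns grow to the right and rows downward; lengths in m; the calibration is good to about 2 mm. A picture is of the moment at which its call begins. There is no depth.
- workorder.job_done(): hands the job in, once; it reports no verdict.
The state is a dict: "time_s": time; "qpos": joint angles; "qvel": joint speeds; "effort": joint torques, N m; "ee_pos": TCP position; "ee_rot": TCP orientation; "force": force on the tool from outside, world axes, zero at the start; "ft_torque": the same for the moment, N m; "finger_gap": finger opening in m.
Only numpy, scipy, OpenCV 4.12 (cv2) and the standard library are available. Lean on these libraries where they do the work, as an engineer would, in place of code of your own. Each camera call takes 0.05 s, during which the arm holds its last target.

## Working session

There is one attempt and no reset: what is moved stays moved. The work goes in short steps, Python scripts to look and compute and a tool call to move; the robot and the scene stay as the last step left them, time stands still between calls to the robot, and variables do not carry over. Pictures are saved under pics/ and viewed, and the job is handed in when it is done.

Besides the shell and the picture viewer there is one more tool, called after "Request:" by a JSON object that holds its "api" and its "payload". apply_moves: Moves the arm, as the interface text tells. Its arguments: {"type":"object","properties":{"commands":{"type":"string"}},"required":["commands"]}

```bash
mkdir -p pics
python3 - <<'E'
from cell import sensors, eyes
import cv2,pickle
s=sensors.state();print(s)
for n in("side","top"):
    c=eyes.camera(n);pickle.dump(c,open(f"pics/{n}0.pkl","wb"))
    cv2.imwrite(f"pics/{n}0.png",c["frame"][:,:,::-1]);print(n,c["fov_y"],c["cx"],c["cy"],c["extrinsics"].round(4).tolist() if hasattr(c["extrinsics"],"round") else c["extrinsics"])
E
```

```text
{'time_s': 0.0, 'qpos': array([ 1.09789578e+00,  1.59023659e-01,  1.59824182e+00,  1.86050621e-06,
        1.38618503e+00, -2.10093606e-01]), 'qvel': array([ 8.51344217e-05,  1.84893206e-03,  7.49143208e-04,  1.13221154e-04,
       -1.67389251e-03, -1.92038969e-03]), 'effort': array([-7.42908051e-04, -3.95985496e+01, -3.31432879e+01, -1.40382417e-04,
        8.08048295e-03, -5.90299095e-06]), 'ee_pos': array([0.14911872, 0.55470922, 0.23032636]), 'ee_rot': array([-3.14120341e+00,  1.81661621e-03,  1.30798940e+00]), 'force': array([-0.2735091 , -0.17078173,  0.09432681]), 'ft_torque': array([-0.03594825, -0.00209082,  0.03516425]), 'finger_gap': 0.0851994583081505}
side 49.184586080038635 256.05197763733315 196.6460532368827 [[0.8846, -0.2512, 0.3928, -0.0017], [-0.4656, -0.4327, 0.772, -1.074], [-0.024, -0.8659, -0.4997, 0.7615], [0.0, 0.0, 0.0, 1.0]]
top 53.89137609361995 256.78738806447836 191.915254251671 [[-0.0057, -0.9921, 0.125, 0.4125], [-1.0, 0.0058, 0.0003, -0.004], [-0.001, -0.125, -0.9922, 1.1138], [0.0, 0.0, 0.0, 1.0]]
```

View pics/side0.png

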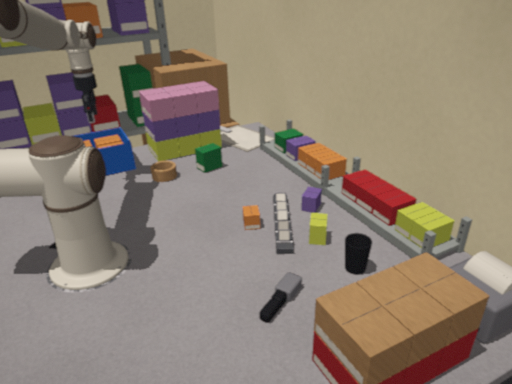

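View pics/top0.png

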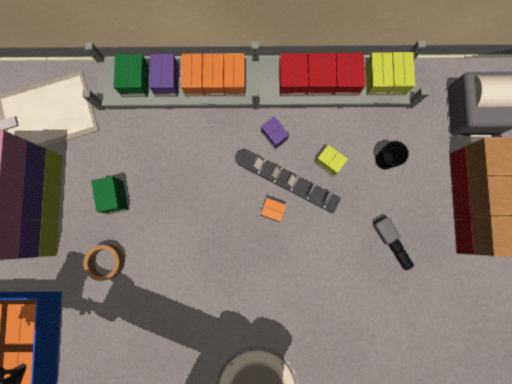

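The top view shows the strip from its square end at about (333,203) to its rounded end at about (242,157). The orange, violet and lime cartons stand nearby. I'll zoom in next.

Run:
```python
import cv2,pickle
t=cv2.imread("pics/top0.png")[110:230,220:370];s=cv2.imread("pics/side0.png")[170:270,220:350]
cv2.imwrite("pics/tz.png",cv2.resize(t,None,fx=5,fy=5,interpolation=cv2.INTER_CUBIC))
cv2.imwrite("pics/sz.png",cv2.resize(s,None,fx=6,fy=6,interpolation=cv2.INTER_CUBIC))
```

```text
(no output)
```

View pics/tz.png

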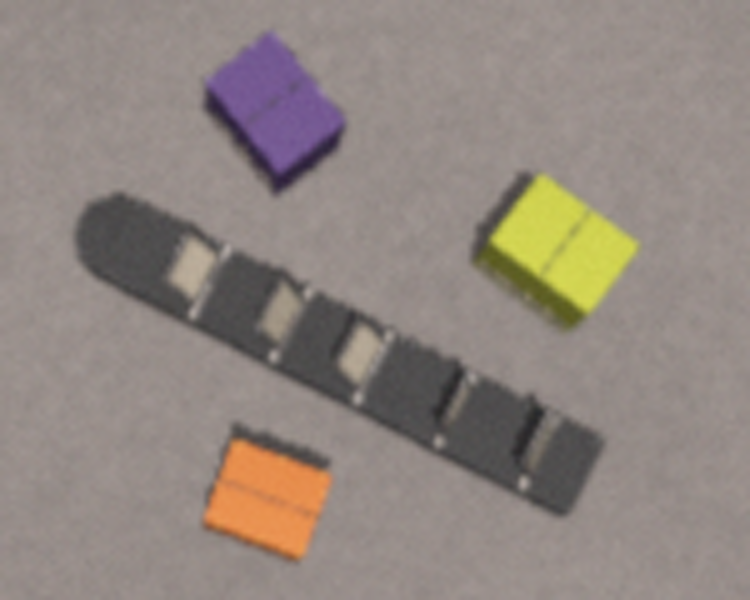

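View pics/sz.png

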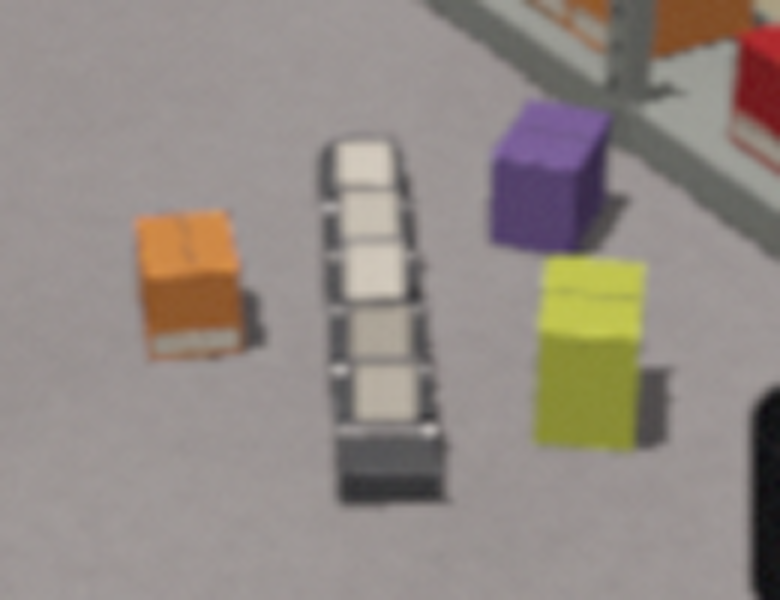

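```bash
cat > h.py <<'E'
import numpy as np,pickle,cv2
def ray(c,uv,z):
    f=192/np.tan(np.radians(c["fov_y"])/2);E=np.array(c["extrinsics"])
    uv=np.atleast_2d(np.array(uv,float))
    d=np.c_[(uv[:,0]-c["cx"])/f,(uv[:,1]-c["cy"])/f,np.ones(len(uv))]@E[:3,:3].T
    o=E[:3,3];return o+d*((z-o[2])/d[:,2])[:,None]
E
python3 - <<'E'
from h import *
ct=pickle.load(open("pics/top0.pkl","rb"));cs=pickle.load(open("pics/side0.pkl","rb"))
q=lambda p,o,k:(np.array(p,float)+.5)/k-.5+o
up=q([(555,422),(472,378),(391,336),(308,292),(225,250)],(220,110),5)
lo=q([(524,484),(440,443),(357,400),(274,357),(193,314)],(220,110),5)
A=ray(ct,up,.0225);B=ray(ct,lo,.0225)
M=(A+B)/2;print("lug mid\n",M[:,:2].round(4)); print("width",np.linalg.norm(A-B,axis=1).round(4))
xs=np.array([-125,-71,-17,37,91])/1000
P=np.polyfit(xs,M[:,:2],1);print("dir",P[0].round(4),np.linalg.norm(P[0]),"origin",P[1].round(4))
# side: lugs left and right
L=q([(340,432),(338,371),(334,311),(332,256),(328,208)],(220,170),6)
R=q([(430,431),(427,369),(422,307)],(220,170),6)
SL=ray(cs,L,.0225);SR=ray(cs,R,.0225);print("side L\n",SL[:,:2].round(4),"\ntop lo",B[:,:2].round(4));print("side R",SR[:,:2].round(4),"top up",A[:,:2].round(4))
d=P[0]/np.linalg.norm(P[0]);print("yaw",np.arctan2(d[1],d[0]))
for x in(-.157,.178):print(P[1]+d*x)
# corner check square end top edges
g=ray(ct,q([(604,438),(564,515)],(220,110),5),.02);print("sq corners",g.round(4),g.mean(0))
g=ray(ct,q([(78,237)],(220,110),5),.02);print("round tip",g)
E
```

```text
lug mid
 [[ 0.5246 -0.2089]
 [ 0.5498 -0.161 ]
 [ 0.5751 -0.1137]
 [ 0.6011 -0.0655]
 [ 0.6267 -0.0177]]
width [0.0408 0.0428 0.0429 0.0436 0.0426]
dir [0.4732 0.8849] 1.003445971676335 origin [ 0.5835 -0.0983]
side L
 [[ 0.5068 -0.1985]
 [ 0.5324 -0.1524]
 [ 0.5586 -0.103 ]
 [ 0.5851 -0.0549]
 [ 0.6088 -0.0094]] 
top lo [[ 0.5066 -0.1993]
 [ 0.5308 -0.1512]
 [ 0.5563 -0.1034]
 [ 0.5819 -0.0553]
 [ 0.6077 -0.0081]]
side R [[ 0.5458 -0.2197]
 [ 0.5729 -0.1734]
 [ 0.6011 -0.123 ]] top up [[ 0.5427 -0.2184]
 [ 0.5688 -0.1707]
 [ 0.5939 -0.1239]
 [ 0.6204 -0.0757]
 [ 0.6458 -0.0272]]
yaw 1.0797500118515808
[ 0.50948767 -0.23674782]
[0.66745653 0.05866856]
sq corners [[ 0.5334 -0.2471  0.02  ]
 [ 0.4887 -0.2225  0.02  ]] [ 0.51103985 -0.23480313  0.02      ]
round tip [[0.65465354 0.05950018 0.02      ]]
```

Both views agree within about 3 mm. The strip origin is at about (0.584, -0.098), with yaw 1.08. I'll turn the tool to that yaw, shut the fingers and travel high to a point beyond the square end.

Request:
{"api": "apply_moves", "payload": {"commands": "0 0 0 0 0 6.5 255; 0 0 0 0 0 6.5 255; -28 35 0 0 0 0 255; -28 35 0 0 0 0 255; -28 35 0 0 0 0 255"}}

```text
time_s: 0.72
ee_pos: [0.2009, 0.428, 0.2276]
ee_rot: [-3.141, 0.007, 1.078]
force: [0.5, -0.3, 0.1]
finger_gap: -0.0
```

Request:
{"api": "apply_moves", "payload": {"commands": "-32 40 0 0 0 0 255; -32 40 0 0 0 0 255; -32 40 0 0 0 0 255; -32 40 0 0 0 0 255; -32 40 0 0 0 0 255"}}

```text
time_s: 1.35
ee_pos: [0.3023, 0.1849, 0.2271]
ee_rot: [3.141, 0.008, 1.081]
force: [1.0, 0.2, -0.5]
finger_gap: -0.0001
```

Request:
{"api": "apply_moves", "payload": {"commands": "-32 40 0 0 0 0 255; -32 40 0 0 0 0 255; -32 40 0 0 0 0 255; -32 40 0 0 0 0 255; 0 0 0 0 0 0 255"}}

```text
time_s: 1.98
ee_pos: [0.3845, -0.0123, 0.2273]
ee_rot: [3.141, 0.007, 1.075]
force: [-1.0, 0.5, -0.3]
finger_gap: 0.0003
```

```bash
cat >> h.py <<'E'
O=np.array([.584,-.098]);Y=1.080
def loc(s):
    d=s["ee_pos"][:2]-O;c,n=np.cos(Y),np.sin(Y)
    print("t",round(s["time_s"],2),"strip x",(1000*(d@[c,n])).round(1),"y",(1000*(d@[-n,c])).round(1),"z",(1000*s["ee_pos"][2]).round(1),"rot",np.round(s["ee_rot"],4),"F",s["force"].round(2),"gap",round(s["finger_gap"],4))
E
python3 -c "
from h import *
from cell import sensors
loc(sensors.state())"
```

```text
t 1.98 strip x -18.5 y 216.4 z 227.3 rot [3.1408 0.0074 1.0752] F [-0.99  0.52 -0.3 ] gap 0.0003
```

Request:
{"api": "apply_moves", "payload": {"commands": "-34 44 0 0 0 0 255; -34 44 0 0 0 0 255; -34 44 0 0 0 0 255; -34 44 0 0 0 0 255; -32 40 0 0 0 0 255"}}

```text
time_s: 2.6
ee_pos: [0.4974, -0.2612, 0.2266]
ee_rot: [-3.139, 0.003, 1.084]
force: [-0.5, 0.0, 0.4]
finger_gap: -0.0001
```

```bash
python3 -c "
from h import *
from cell import sensors
loc(sensors.state())"
```

```text
t 2.6 strip x -184.8 y -0.5 z 226.6 rot [-3.1389  0.0032  1.0838] F [-0.48  0.02  0.37] gap -0.0001
```

Request:
{"api": "apply_moves", "payload": {"commands": "0 0 40 0 0 0 255; 0 0 40 0 0 0 255; 0 0 40 0 0 0 255; 0 0 25 0 0 0 255; 0 0 0 0 0 0 255"}}

```text
time_s: 3.22
ee_pos: [0.4988, -0.2577, 0.0768]
ee_rot: [-3.136, 0.001, 1.086]
force: [0.5, 0.1, -0.4]
finger_gap: -0.0003
```

Run:
```python
from h import *
from cell import sensors,eyes
loc(sensors.state())
t=eyes.camera("top")["frame"][110:230,270:420,::-1];s=eyes.camera("side")["frame"][150:300,210:380,::-1]
cv2.imwrite("pics/t1.png",cv2.resize(t,None,fx=4,fy=4,interpolation=cv2.INTER_CUBIC))
cv2.imwrite("pics/s1.png",cv2.resize(s,None,fx=4,fy=4,interpolation=cv2.INTER_CUBIC))
ct=pickle.load(open("pics/top0.pkl","rb"));print(ray(ct,[(395,152)],.095),ray(ct,[(386,159)],0.0))
```

```text
t 3.23 strip x -181.0 y -0.1 z 76.8 rot [-3.1364e+00  1.1000e-03  1.0856e+00] F [ 0.46  0.12 -0.39] gap -0.0003
[[ 0.64950225 -0.38499655  0.095     ]] [[ 0.65028171 -0.39239276  0.        ]]
```

View pics/t1.png

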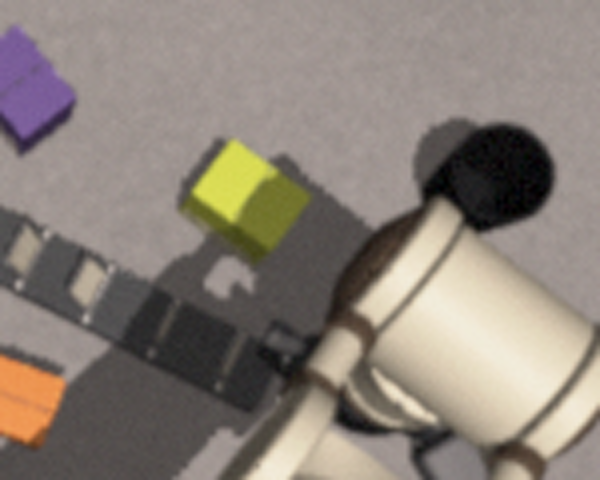

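View pics/s1.png

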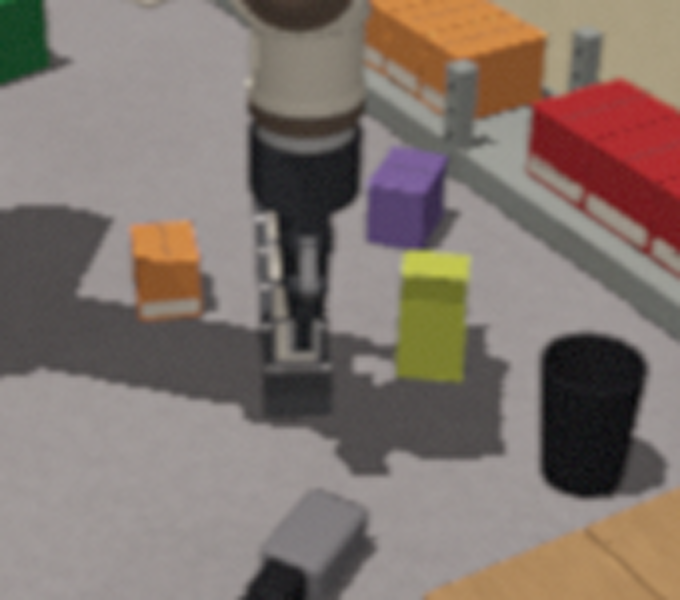

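Run:
```python
from h import *
for n,o in(("side",(210,150)),("top",(270,110))):
    c=pickle.load(open(f"pics/{n}0.pkl","rb"));f=192/np.tan(np.radians(c["fov_y"])/2)
    E=np.linalg.inv(c["extrinsics"])
    for p in([.4988,-.2577,.0768],[.525,-.2083,.06]):
        q=E[:3,:3]@p+E[:3,3];print(n,4*(np.array([f*q[0]/q[2]+c["cx"]-o[0],f*q[1]/q[2]+c["cy"]-o[1]])+.5))
```

```text
side [299.78889955 352.19220659]
side [295.31400283 326.25226025]
top [318.66877661 391.5486004 ]
top [241.08205688 356.71719335]
```

The fingertips show at about (303,348) in the side zoom. The predicted position was (300,352), so they are lined up with the strip. Next I descend just beyond the square end.

Request:
{"api": "apply_moves", "payload": {"commands": "-2 0 20 0 0 0 255; -1 0 20 0 0 0 255; -1 0 9 0 0 0 255; 0 0 0 0 0 0 255"}}

```text
time_s: 3.82
ee_pos: [0.5009, -0.2647, 0.0316]
ee_rot: [3.134, 0.004, 1.086]
force: [0.3, 0.0, -0.1]
finger_gap: -0.0002
```

```bash
python3 -c "
from h import *
from cell import sensors
loc(sensors.state())"
```

```text
t 3.83 strip x -186.2 y -5.3 z 31.6 rot [3.1345 0.0037 1.086 ] F [ 0.31  0.03 -0.15] gap -0.0002
```

Request:
{"api": "apply_moves", "payload": {"commands": "0 -4 4 0 0 0 255; 0 0 0 0 0 0 255; 0 0 0 0 0 0 255"}}

```text
time_s: 4.2
ee_pos: [0.4981, -0.2635, 0.0288]
ee_rot: [3.132, 0.004, 1.086]
force: [-0.2, -0.8, 0.0]
finger_gap: -0.0
```

```bash
python3 -c "
from h import *
from cell import sensors
loc(sensors.state())"
```

```text
t 4.2 strip x -186.4 y -2.2 z 28.8 rot [3.1318 0.0043 1.086 ] F [-0.16 -0.76  0.03] gap -0.0
```

Request:
{"api": "apply_moves", "payload": {"commands": "6 -2 2 0.5 0 0.3 255; 10 0 0 0 0 0 255; 10 0 0 0 0 0 255; 10 0 0 0 0 0 255"}}

```text
time_s: 4.7
ee_pos: [0.5146, -0.229, 0.0271]
ee_rot: [3.14, 0.004, 1.08]
force: [-0.2, 0.1, -0.9]
finger_gap: -0.0002
```

```bash
python3 -c "
from h import *
from cell import sensors
loc(sensors.state())"
```

```text
t 4.7 strip x -148.2 y -0.5 z 27.1 rot [3.14   0.0043 1.0799] F [-0.24  0.07 -0.9 ] gap -0.0002
```

Request:
{"api": "apply_moves", "payload": {"commands": "10 0 0 0 0 0 255; 10 0 0 0 0 0 255; 10 0 0 0 0 0 255; 10 0 0 0 0 0 255"}}

```text
time_s: 5.2
ee_pos: [0.535, -0.1908, 0.0269]
ee_rot: [3.14, 0.004, 1.081]
force: [0.5, -0.2, -0.7]
finger_gap: 0.0003
```

Run:
```python
from h import *
from cell import sensors,eyes
loc(sensors.state())
s=eyes.camera("side")["frame"][150:300,210:380,::-1]
cv2.imwrite("pics/s2.png",cv2.resize(s,None,fx=4,fy=4,interpolation=cv2.INTER_CUBIC))
loc(sensors.state())
```

```text
t 5.2 strip x -105.0 y -0.5 z 26.9 rot [3.1399 0.0044 1.0807] F [ 0.54 -0.25 -0.67] gap 0.0003
t 5.25 strip x -103.9 y -0.3 z 26.9 rot [3.14   0.0037 1.0813] F [-1.09  1.02  0.68] gap 0.0003
```

View pics/s2.png

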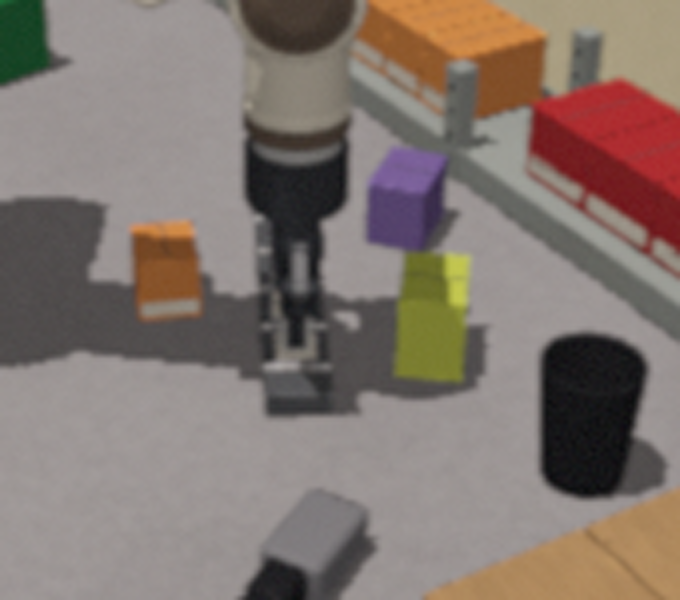

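The picture shows flag 1 folding under the fingertips at about (295,355). The square end is still at about (298,395), so the strip hasn't moved. Contact forces are only sensor noise. Continuing.

Request:
{"api": "apply_moves", "payload": {"commands": "10 0 0 0 0 0 255; 10 0 0 0 0 0 255; 10 0 0 0 0 0 255; 10 0 0 0 0 0 255; 10 0 0 0 0 0 255"}}

```text
time_s: 5.88
ee_pos: [0.5603, -0.143, 0.0267]
ee_rot: [3.14, 0.004, 1.081]
force: [0.2, -0.6, -0.3]
finger_gap: -0.0002
```

Run:
```python
from h import *
from cell import sensors,eyes
loc(sensors.state())
s=eyes.camera("side")["frame"][150:300,210:380,::-1]
cv2.imwrite("pics/s3.png",cv2.resize(s,None,fx=4,fy=4,interpolation=cv2.INTER_CUBIC))
```

```text
t 5.88 strip x -50.9 y -0.3 z 26.7 rot [3.1399 0.0039 1.0807] F [ 0.23 -0.62 -0.29] gap -0.0002
```

View pics/s3.png

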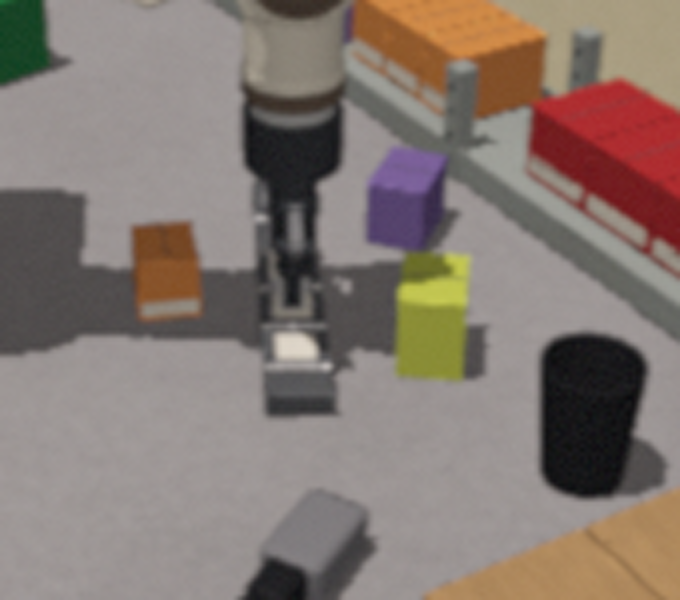

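Flag 1 lies flat, its white face bright at about (297,347), and the strip is in place. Continuing at the same height.

Request:
{"api": "apply_moves", "payload": {"commands": "10 0 0 0 0 0 255; 10 0 0 0 0 0 255; 10 0 0 0 0 0 255; 10 0 0 0 0 0 255; 10 0 0 0 0 0 255"}}

```text
time_s: 6.55
ee_pos: [0.5857, -0.0951, 0.0265]
ee_rot: [3.14, 0.003, 1.081]
force: [0.1, -1.3, 0.6]
finger_gap: 0.0
```

Request:
{"api": "apply_moves", "payload": {"commands": "10 0 0 0 0 0 255; 10 0 0 0 0 0 255; 10 0 0 0 0 0 255; 10 0 0 0 0 0 255; 10 0 0 0 0 0 255"}}

```text
time_s: 7.18
ee_pos: [0.6109, -0.0478, 0.0263]
ee_rot: [3.14, 0.003, 1.081]
force: [0.0, -0.8, 0.5]
finger_gap: 0.0
```

Run:
```python
from h import *
from cell import sensors,eyes
loc(sensors.state())
s=eyes.camera("side")["frame"][150:300,210:380,::-1]
cv2.imwrite("pics/s4.png",cv2.resize(s,None,fx=4,fy=4,interpolation=cv2.INTER_CUBIC))
```

```text
t 7.17 strip x 57.0 y -0.1 z 26.3 rot [3.1399 0.0034 1.081 ] F [ 0.03 -0.78  0.45] gap 0.0
```

View pics/s4.png

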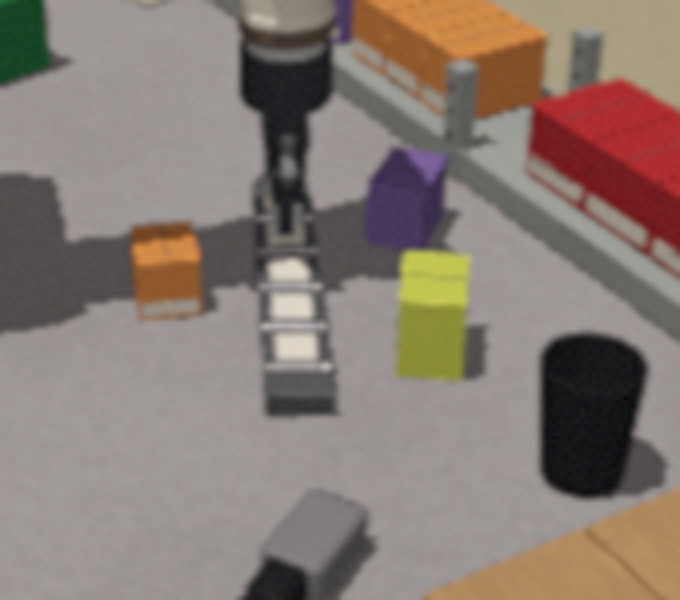

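Flags 1–3 are flat, at (297,347), (291,305) and (289,270), and the strip is unmoved. On to flags 4 and 5.

Request:
{"api": "apply_moves", "payload": {"commands": "10 0 0 0 0 0 255; 10 0 0 0 0 0 255; 10 0 0 0 0 0 255; 10 0 0 0 0 0 255; 10 0 0 0 0 0 255"}}

```text
time_s: 7.85
ee_pos: [0.6362, 0.0001, 0.0261]
ee_rot: [3.14, 0.003, 1.081]
force: [0.0, 0.4, 0.0]
finger_gap: -0.0002
```

Request:
{"api": "apply_moves", "payload": {"commands": "10 0 0 0 0 0 255; 10 0 0 0 0 0 255; 10 0 0 0 0 0 255; 10 0 0 0 0 0 255; 10 0 0 0 0 0 255"}}

```text
time_s: 8.48
ee_pos: [0.6614, 0.0475, 0.0259]
ee_rot: [3.14, 0.003, 1.081]
force: [0.2, -0.2, -0.2]
finger_gap: -0.0002
```

Request:
{"api": "apply_moves", "payload": {"commands": "10 0 0 0 0 0 255; 10 0 0 0 0 0 255; 10 0 0 0 0 0 255; 10 0 0 0 0 0 255; 0 0 0 0 0 0 255"}}

```text
time_s: 9.1
ee_pos: [0.6818, 0.0861, 0.0257]
ee_rot: [3.14, 0.003, 1.082]
force: [1.0, -0.7, 0.4]
finger_gap: -0.0005
```

Run:
```python
from h import *
from cell import sensors,eyes
loc(sensors.state())
```

```text
t 9.1 strip x 208.5 y 0.5 z 25.7 rot [3.1398e+00 2.6000e-03 1.0821e+00] F [ 1.03 -0.65  0.38] gap -0.0005
```

Request:
{"api": "apply_moves", "payload": {"commands": "5 0 -10 0 0 0 255; 0 0 -40 0 0 0 255; 0 0 -50 0 0 0 255; 0 0 -50 0 0 0 255; 0 0 -20 0 0 0 255"}}

```text
time_s: 9.72
ee_pos: [0.6831, 0.0909, 0.2011]
ee_rot: [-3.14, 0.004, 1.081]
force: [1.3, -0.3, -0.4]
finger_gap: -0.0002
```

Request:
{"api": "apply_moves", "payload": {"commands": "10 -20 0 0 0 0 255; 20 -40 0 0 0 0 255; 20 -40 0 0 0 0 255; 20 -40 0 0 0 0 255; 0 0 0 0 0 0 255"}}

```text
time_s: 10.35
ee_pos: [0.585, 0.2258, 0.199]
ee_rot: [-3.137, 0.005, 1.08]
force: [-0.5, -0.9, -0.1]
finger_gap: -0.0001
```

Run:
```python
from h import *
from cell import sensors,eyes
s=sensors.state();loc(s);print(s["qvel"].round(3))
for n,o,k in(("top",(220,110,150,120),5),("side",(220,170,130,100),6)):
    f=eyes.camera(n)["frame"][:,:,::-1].copy()
    a=cv2.imread(f"pics/{n}0.png")
    x,y,w,h=o
    cv2.imwrite(f"pics/{n}9.png",f)
    cv2.imwrite(f"pics/{n}9z.png",cv2.resize(f[y:y+h,x:x+w],None,fx=k,fy=k,interpolation=cv2.INTER_CUBIC))
```

```text
t 10.35 strip x 286.0 y 151.8 z 199.0 rot [-3.1371  0.0049  1.0804] F [-0.54 -0.95 -0.1 ] gap -0.0001
[-0.028  0.006  0.009 -0.025 -0.017  0.002]
```

View pics/top9z.png

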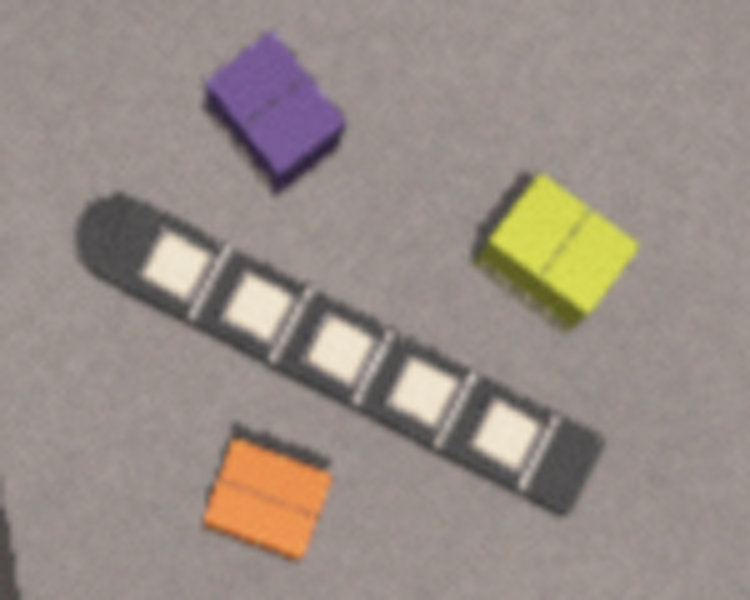

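View pics/side9z.png

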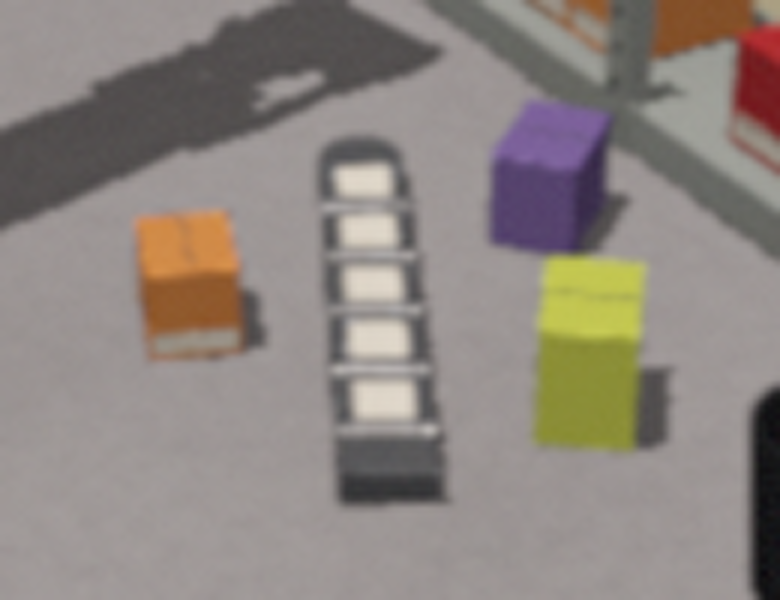

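View pics/top9.png

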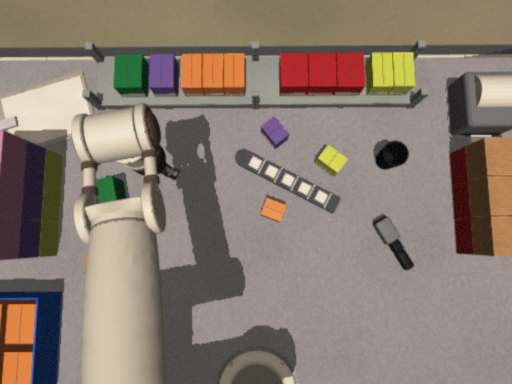

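All five white faces lie flat in a row, from (505,435) to (178,265) in the top zoom. The strip's ends and the cartons are at the same pixels as before, and the hand is 0.2 m up and clear. Handing in.

```bash
python3 -c "
from cell import workorder
print(workorder.job_done())"
```

```text
the job is handed in; nothing more can be done
None
```

All five flags are folded flat in order, and I handed the job in at about 10.4 s. No verdict was reported.

- **What I did:** With the fingers shut, I made one pass along the strip from the square end to past the rounded end. The fingertips stayed 26–27 mm above the table. I then lifted the hand clear to about 0.2 m up and moved it away from the strip.
- **Flags:** The final top and side views show all five lying flat. I could not read their angles directly. From the fingertip height I estimate about 0.1 rad or less, against the 0.2 rad limit.
- **Strip and bystanders:** The strip's ends and the three nearby cartons sit at the same pixels as at the start. In the full top view, the pen cup and scanner also look unmoved. The dark green carton and tape roll were partly hidden under the arm there, so I couldn't check those two fully, though the hand only passed well above that area.
- **Forces:** The force readings taken between moves stayed at or below about 1.7 N, roughly sensor noise.
- **Disagreements:** The two cameras put the strip's pivots up to about 7 mm apart at the worst point, and mostly within 3–4 mm. My reading of the rounded end differed by about 12 mm from the position worked out from the pivots. Neither affected the pass.

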